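# Clamp a bottle on the shaker with its removable crank

### The arm

A 6-joint arm with a two-finger parallel gripper is mounted at the origin on a cart in front of the work surface, level with it; the furniture and walls round the work are solid. World frame = base frame: x ahead of the robot, y to its left, z up, the work surface at z = 0. Lengths are in m, angles in rad, forces in N, time in s.
With the tool pointing down it reaches from about 0.25 to 0.725 m from the base axis. Payload 4 kg.
Tool frame: the origin (TCP) lies midway between the tips of the shut fingers; the grasp point (between the pads) lies 19 mm behind it; z points along the fingers, y is the line along which they close (so a half turn about z gives the same grasp; the last joint's range is limited). The gripper opens to 85 mm and grips with 20 to 120 N. Pads are 22 mm wide; open, the fingers measure 114 mm over their backs; the gripper's body (76 mm by 85 mm) begins 54 mm behind the grasp point. The pads swing forward as they close: fully open they stand 13 mm farther back than shut.
Start: joints at [-1.315, 0.241, 0.005, 1.335, 0, 1.571], TCP at [0.127, -0.484, 0.231] pointing down, gripper open.
Joint ranges: [-2.72, 2.72], [-1.05, 1.87], [-1.09, 1.28], [-1.99, 2.15], [-1.42, 1.44], [-3.14, 3.14]. Speed limits (rad/s): [2.79, 2.79, 3.14, 3.14, 3.14, 3.14].

### API

Orientations are given as a unit quaternion [x, y, z, w].
In Python, from workcell import get_obs, camera, job_done, silhouettes gives the robot as it stands. The module is installed in compiled form; this text tells all that it offers.
- The arm moves only by the tool drive_tool, never from a script. Its argument "increments" is a list of rows, each a list of 3 entries, a list of its own where there are three numbers: the shift along the world's x, y, z in mm, then the turn, a rotation vector about the world's x, y, z in degrees, then the opening, from 0 (shut) to 1 (fully open). A call has 1 to 8 rows; each row shifts and turns the commanded pose from where the row before left it; what a row does not reach is not made up. A row lasts 1/12 s, in which the tool goes at most 41.7 mm and 7.16 degrees, less where a joint would pass 70% of its speed; a pose out of reach is approached as far as the arm can. A call is refused whole if a number of a shift passes 41.7 or a number of a turn 7.16, either way. A call with a gripper value outside its range is refused whole. The fingers move at their own pace and stop on an object; the grip force is fixed at half the most. Time passes only in rows, so rows that do not move let the fingers close. It gives the time, the measured TCP pose, the force, the opening and the grip force at its end, in the units of the state.
- get_obs(): the state, without advancing time (a new reading comes with each control period).
- camera(name): name is "scene" or "top" or "wrist"; returns a dict with "image" (480x640x3 uint8, red, green, blue), "K" (3x3 intrinsics, pixels), "view" (4x4, takes a point from world to camera coordinates). Camera axes: x right, y down, z forward; pixel columns grow to the right and rows downward; lengths in m; the calibration is good to about 2 mm. A picture is of the moment at which its call begins. There is no depth.
- job_done(): hands the job in; it is judged then, once.
Trained networks look in a picture, given as the dict that the camera call returned (one of the last four; its "shot" number tells which), for a name from the list of things; names that differ only in an ending like _2 or _b are one class to them, and where a whole thing is asked for, a point or a joint stands for the part that bears it (a point fixed in the world has none). Each returns a list of dicts, best first, with "conf" (0 to 1); they miss things now and then, are a little off and sometimes report something else, mostly with a low value. They report only what shows in the picture. A call takes as long as a camera call. They do not tell look-alikes from the thing itself.
- silhouettes(query, picture): "region" (480x640 bool, what is visible of it) and "bbox" ([left, top, right, bottom] in pixels, round what is visible of it).
The state is a dict: "clock": time; "joint_pos": joint angles; "joint_vel": joint speeds; "tau": joint torques, N m; "eef_pos": TCP position; "tool_rot": TCP orientation; "ft_force": force on the tool from outside, world axes, zero at the start; "ft_torque": the same for the moment, N m; "grip_width": finger opening in m; "grasp_force": force on a finger pad.
Only numpy, scipy, OpenCV 4.12 (cv2) and the standard library are available. Lean on these libraries where they do the work, as an engineer would, in place of code of your own. Each camera call takes 0.05 s, during which the arm holds its last target. There are 200 camera calls.

### The job

The brown bottle on the shaker must be clamped before the run. Take the crank that stands on the bench, fit it fully home on the square shaft of the shaker's gearbox without forcing it down, and wind it clockwise (seen from above) until the front bar grips the bottle firmly against the back bar: firmly but not hard, so stop when the handle has become about 3 N heavier than it is in free winding. Then lift the crank straight off, so that the shaker cannot fling it away, and stand it upright on its hub on the free bench to the right of the shaker; move the front bar only by the crank and leave the bottle and everything else alone.

Things in the scene. Friction and masses are not known exactly. Their poses are not given: they have to be found in the camera images.
- crank: Loose crank, 0.33 kg. Steel hub 32 x 32 mm, 42 mm high; in its underside a 13.2 mm square socket, 27 mm deep. Flat arm (18 mm wide, 31 to 39 mm above the hub's foot) runs along the crank's +x to the handle 75 mm from the hub's axis. Origin: centre of the hub's underside; z up along the socket. Starts and ends standing on the hub; grip the hub across its y faces, below and beside the arm.
- handle_mid (a point): Middle of the crank's upright black handle: a round grip 22 mm thick and 47 mm long that spins freely on its pin, 75 mm from the hub's axis, this point 64 mm above the hub's foot.
- shaft: On the vertical shaft's axis, on top of its collar, 142 mm above the bench: here the hub's foot rests when the crank is fully home. The shaft is 12 mm square and rises 24 mm above this point, its last 5 mm tapered to 6.5 mm. This frame turns with the shaft; its x and y axes are square to the shaft's flats, so the crank fits at 4 headings, with about 0.1 rad of play either way.
- shaker: Fixed bench shaker, 260 x 370 mm, platform with black mat 74 mm above the bench; origin at the centre of its underside, x from its front panel to its back, y to its left. The gearbox (56 x 50 mm, top 130 mm above the bench, round flange 43 mm wide on it up to 138 mm) stands at its right edge, shaft axis at x -20, y -148 mm.
- clamp_bar: Front bar: rubber-sleeved rod 17 mm thick, along the shaker's y, 40 mm above the mat; origin on its axis. Winding clockwise moves it back by 10 mm a radian (20 to 50 mm until it grips). It is sprung (about 18 N/mm); a 0.3 N m brake holds the shaft where it is left. Free winding takes about 4 N at the handle, each 10 N on the bottle adds 1.3 N; right is 14 to 45 N on the bottle.
- back_bar: Back bar: the same rod behind the bottle, fixed by two black thumb knobs; origin on its axis in the middle of the shaker, 114 mm above the bench.
- bottle: Brown glass bottle with black cap, 52 mm wide, 118 mm high, standing loose on the mat between the bars; origin at the centre of its foot.
- timer: Bystander, to be left alone: small white bench timer, 60 x 66 x 19 mm.
- tall_bottle: Bystander, to be left alone: white plastic bottle with a blue cap, 58 mm wide, 128 mm high.
- forceps: Bystander, to be left alone: steel forceps, 130 mm long, lying.
Not all that is in view belongs to the job. Leave any purple or yellow look-alike of the crank alone.

How it is judged:
By the outcome, as a careful person would: the job done as asked, in the order asked, and still so for the second after the job is handed in, with the robot touching nothing.
It also fails if it takes over 72 s, if anything falls off the work surface, if the arm or the gripper's body presses on something with over 40 N, if the wrist force passes 120 N, or if a joint passes its speed limit or range.

## Working session

There is one attempt and no reset: what is moved stays moved. The work goes in short steps, Python scripts to look and compute and a tool call to move; the robot and the scene stay as the last step left them, time stands still between calls to the robot, and variables do not carry over. Pictures are saved under pics/ and viewed, at most 10 in all, crops included, and the job is handed in when it is done.

Besides the shell and the picture viewer there is one more tool, called as name(argument=value, ...), one argument or row to a line, values as JSON. drive_tool: Moves the arm, as the interface text tells. Its arguments: {"type":"object","properties":{"increments":{"type":"array"}},"required":["increments"]}

```bash
mkdir -p pics
cat > h.py <<'E'
import numpy as np, cv2, pickle
from workcell import get_obs, camera, job_done, silhouettes
def save(n,img): cv2.imwrite('pics/'+n,cv2.cvtColor(img,cv2.COLOR_RGB2BGR))
def proj(c,P):
    P=np.atleast_2d(P); q=(c['view'][:3,:3]@P.T).T+c['view'][:3,3]; q=(c['K']@q.T).T; return q[:,:2]/q[:,2:]
def back(c,uv,z):
    R=c['view'][:3,:3];t=c['view'][:3,3];o=-R.T@t
    d=R.T@np.linalg.inv(c['K'])@np.array([uv[0],uv[1],1.]); return o+d*(z-o[2])/d[2]
E
python3 - <<'E'
from h import *
o=get_obs(); print(o)
for n in ('top','scene'):
    c=camera(n); save(n+'0.png',c['image']); pickle.dump(c,open(n+'0.pkl','wb'))
    print(n,-c['view'][:3,:3].T@c['view'][:3,3])
    for q in ('crank','shaft','shaker','clamp_bar','back_bar','bottle','timer','tall_bottle','forceps'):
        for d in silhouettes(q,c)[:3]:
            ys,xs=np.nonzero(d['region']); print(q,round(d['conf'],2),d['bbox'],xs.mean().round(1),ys.mean().round(1),len(xs))
E
```

```text
{'clock': 0.0, 'joint_pos': array([-1.31499198e+00,  2.41406620e-01,  3.72427583e-03,  1.33520946e+00,
       -1.76170728e-05,  1.57078484e+00]), 'joint_vel': array([-0.00100633,  0.00101839,  0.00087855,  0.00014588,  0.00107578,
       -0.00077005]), 'tau': array([ 9.10069666e-04, -3.72320509e+01,  2.52407187e+01,  1.70917012e-02,
        1.19418096e-04,  5.41752755e-06]), 'eef_pos': array([ 0.12634569, -0.48311591,  0.23041616]), 'tool_rot': array([ 9.91830383e-01,  1.27559369e-01, -1.42373769e-04, -1.03805895e-03]), 'ft_force': array([ 0.10207261,  0.21852074, -0.13035194]), 'ft_torque': array([-0.01653454, -0.00094357, -0.02912175]), 'grasp_force': 0.0, 'grip_width': 0.0856491778035682}
top [ 0.46733907 -0.26721228  1.58792986]
crank 0.85 [269.1, 277.8, 288.6, 309.4] 279.3 292.8 296
crank 0.69 [317.3, 287.2, 351.2, 301.2] 334.8 294.4 255
crank 0.58 [424.6, 286.2, 463.1, 297.4] 443.7 292.2 297
shaker 0.68 [124.5, 214.4, 247.9, 302.6] 188.1 259.5 9736
clamp_bar 0.9 [135.2, 266.4, 219.3, 277.5] 174.2 270.7 548
back_bar 0.66 [127.9, 232.0, 231.2, 240.0] 181.4 233.0 495
bottle 0.95 [157.9, 238.8, 182.4, 254.8] 170.0 245.5 383
timer 0.89 [311.9, 212.8, 339.1, 240.3] 326.3 225.7 418
tall_bottle 0.85 [308.1, 185.1, 333.0, 206.4] 318.1 196.6 403
scene [ 0.06658414 -1.15389249  1.22340691]
crank 0.95 [239.5, 242.0, 281.6, 261.3] 262.2 250.8 491
crank 0.85 [281.7, 264.8, 303.6, 318.9] 291.9 291.9 570
crank 0.83 [353.6, 364.6, 389.2, 420.7] 372.1 392.9 721
shaker 0.82 [185.6, 118.0, 317.1, 231.3] 247.2 178.1 8098
clamp_bar 0.55 [214.7, 137.4, 249.0, 186.5] 230.8 161.5 394
back_bar 0.5 [257.3, 135.6, 293.3, 176.6] 272.5 157.2 261
bottle 0.55 [238.5, 123.4, 258.9, 161.7] 248.2 144.9 573
timer 0.87 [344.5, 248.5, 370.3, 271.0] 356.3 258.3 464
tall_bottle 0.87 [368.7, 207.1, 386.6, 246.3] 377.5 229.2 706
```

View pics/top0.png

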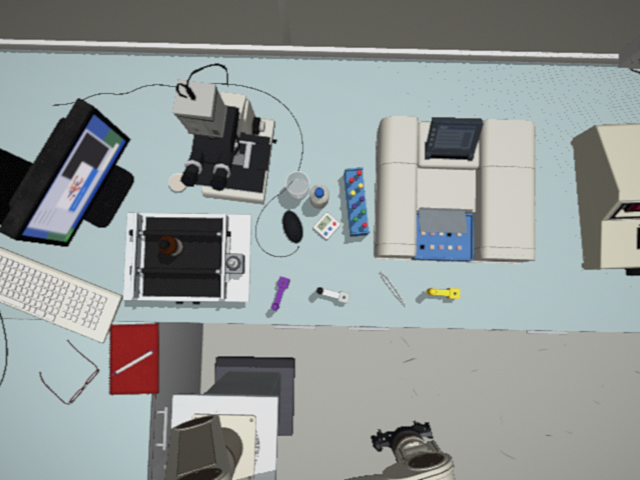

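View pics/scene0.png

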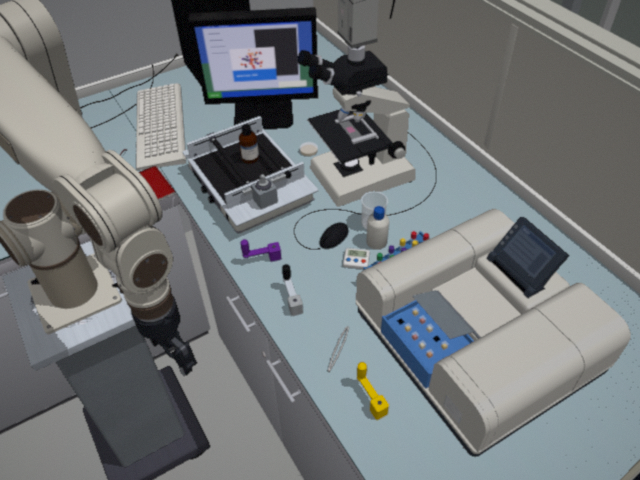

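The top view shows the grey crank (handle about (320,291), hub about (345,297)), the purple look-alike at (281,293) and the yellow one at (443,293). The shaker is at the left, with its gearbox at (235,262). The scene view agrees: grey crank at (292,292), gearbox at (264,190).

Run:
```python
from h import *
t=pickle.load(open('top0.pkl','rb'));s=pickle.load(open('scene0.pkl','rb'))
print(t['K'][0,0],s['K'][0,0])
a=cv2.resize(t['image'][275:315,260:360],None,fx=8,fy=8,interpolation=cv2.INTER_CUBIC)[:300,:400+400]
a=cv2.resize(t['image'][272:312,300:360],(400,267),interpolation=cv2.INTER_CUBIC)
b=cv2.resize(t['image'][242:282,205:265],(400,267),interpolation=cv2.INTER_CUBIC)
c=cv2.resize(s['image'][258:322,250:346],(400,267),interpolation=cv2.INTER_CUBIC)
d=cv2.resize(s['image'][165:229,220:316],(400,267),interpolation=cv2.INTER_CUBIC)
save('crops0.png',np.vstack([np.hstack([a,b]),np.hstack([c,d])]))
for n,uv,z in [('hub',(345.5,297.5),.040),('handle',(320.5,291),.088),('shaft',(236,263),.155)]: print(n,back(t,uv,z))
for n,uv,z in [('hub',(295.5,308),.040),('handle',(287,267),.088),('shaft',(264,180),.155)]: print('s',n,back(s,uv,z))
for uv in [(127,215),(247.9,213),(249,301),(124.5,302)]: print(back(t,uv,.07))
```

```text
513.3899565048678 601.5579053556621
hub [ 0.45429062 -0.35613236  0.04      ]
handle [ 0.47186104 -0.28026847  0.088     ]
shaft [ 0.54414684 -0.04202485  0.155     ]
s hub [ 0.44503521 -0.37170049  0.04      ]
s handle [ 0.47350354 -0.28408103  0.088     ]
s shaft [ 0.54468898 -0.03859174  0.155     ]
[0.68436195 0.30124798 0.07      ]
[ 0.69882    -0.05861486  0.07      ]
[ 0.43783874 -0.07098512  0.07      ]
[0.42659842 0.29415271 0.07      ]
```

View pics/crops0.png

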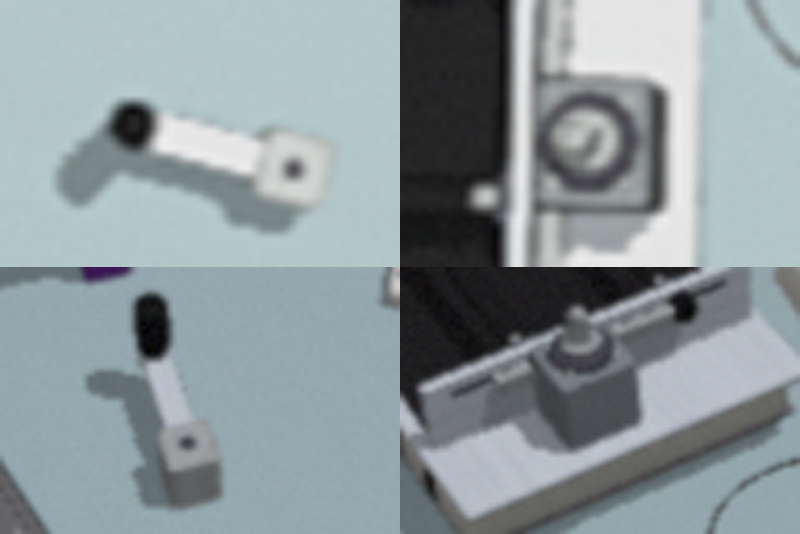

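Run:
```python
from h import *
t=pickle.load(open('top0.pkl','rb'));s=pickle.load(open('scene0.pkl','rb'))
for c,n,uv,z in [(t,'hub',(343.95,297.5),.042),(s,'hub',(295.1,300),.042),(t,'handle',(319.95,290.75),.088),(s,'handle',(286.5,266.3),.088),(t,'collar',(233.2,263),.140),(s,'tip',(262,175.8),.166),(s,'collar',(259,183.5),.142)]: print(n,back(c,uv,z)[:2])
c=camera('wrist'); R=c['view'][:3,:3]; print('wristcam',-R.T@c['view'][:3,3],R[2],R[0],c['K'][0,0])
from scipy.spatial.transform import Rotation as Q
o=get_obs(); print(Q.from_quat(o['tool_rot']).as_matrix().round(3))
```

```text
hub [ 0.45420151 -0.35137201]
hub [ 0.45549232 -0.35154999]
handle [ 0.47254929 -0.2786516 ]
handle [ 0.47355502 -0.2814516 ]
collar [ 0.54476879 -0.03177359]
tip [ 0.54302319 -0.03242586]
collar [ 0.5326546  -0.03028148]
wristcam [ 0.20313161 -0.46295059  0.37226425] [-0.30069727 -0.07787872 -0.95053462] [ 2.52497462e-01 -9.67597371e-01 -5.99713462e-04] 373.54024138389275
[[ 0.967  0.253  0.   ]
 [ 0.253 -0.967 -0.   ]
 [ 0.     0.    -1.   ]]
```

drive_tool(
  increments=[
    [[26, 28, 0], [0, 0, 4.5], 1],
    [[26, 28, 0], [0, 0, 4.5], 1],
    [[26, 28, 0], [0, 0, 4.5], 1],
    [[26, 28, 0], [0, 0, 4.5], 1],
    [[26, 28, 0], [0, 0, 4.5], 1],
    [[26, 28, 0], [0, 0, 4.5], 1],
    [[26, 28, 0], [0, 0, 4.5], 1],
    [[26, 28, 0], [0, 0, 4.5], 1],
  ],
)

```text
clock: 1.72
eef_pos: [0.3355, -0.2582, 0.2316]
tool_rot: [0.903, 0.429, 0.0, 0.0]
ft_force: [0.6, -0.7, 0.3]
grip_width: 0.0854
grasp_force: 0.0
```

drive_tool(
  increments=[
    [[26, 28, 0], [0, 0, 4.5], 1],
    [[26, 28, 0], [0, 0, 4.5], 1],
    [[26, 28, 0], [0, 0, 4.5], 1],
    [[26, 28, 0], [0, 0, 4.5], 1],
    [[26, 28, 0], [0, 0, 4.5], 1],
    [[26, 28, 0], [0, 0, 4.5], 1],
    [[26, 28, 0], [0, 0, 4.5], 1],
    [[26, 28, 0], [0, 0, 4.5], 1],
  ],
)

```text
clock: 2.38
eef_pos: [0.5436, -0.034, 0.2314]
tool_rot: [0.726, 0.688, 0.0, 0.0]
ft_force: [0.2, -0.2, -0.3]
grip_width: 0.0857
grasp_force: 0.0
```

drive_tool(
  increments=[
    [[0, 0, 0], [0, 0, 0], 1],
    [[0, 0, 0], [0, 0, 0], 1],
    [[0, 0, 0], [0, 0, 0], 1],
  ],
)

```text
clock: 2.63
eef_pos: [0.542, -0.0358, 0.2309]
tool_rot: [0.727, 0.686, -0.001, -0.0]
ft_force: [-0.6, -0.5, 0.0]
grip_width: 0.0855
grasp_force: 0.0
```

Run:
```python
from h import *
o=get_obs(); print(o['eef_pos'],o['joint_pos'],o['joint_vel'].round(3))
c=camera('wrist'); pickle.dump(c,open('w1.pkl','wb'))
p=proj(c,[[.5445,-.032,.166],[.5445,-.032,.142]]); print(p)
u,v=p.mean(0).astype(int); im=c['image'][max(v-60,0):v+60,max(u-80,0):u+80]; print(u,v,max(v-60,0),max(u-80,0),im.shape)
save('w1.png',cv2.resize(im,None,fx=5,fy=5,interpolation=cv2.INTER_CUBIC))
```

```text
[ 0.5420108  -0.03575389  0.23088963] [-6.56156999e-02  3.27998151e-01  1.22819321e-01  1.36696878e+00
 -4.54860359e-04  1.56352143e+00] [-0.029 -0.022 -0.015  0.     0.    -0.002]
[[320.71581809 254.8349926 ]
 [320.33920792 241.95427916]]
320 248 188 240 (120, 160, 3)
```

View pics/w1.png

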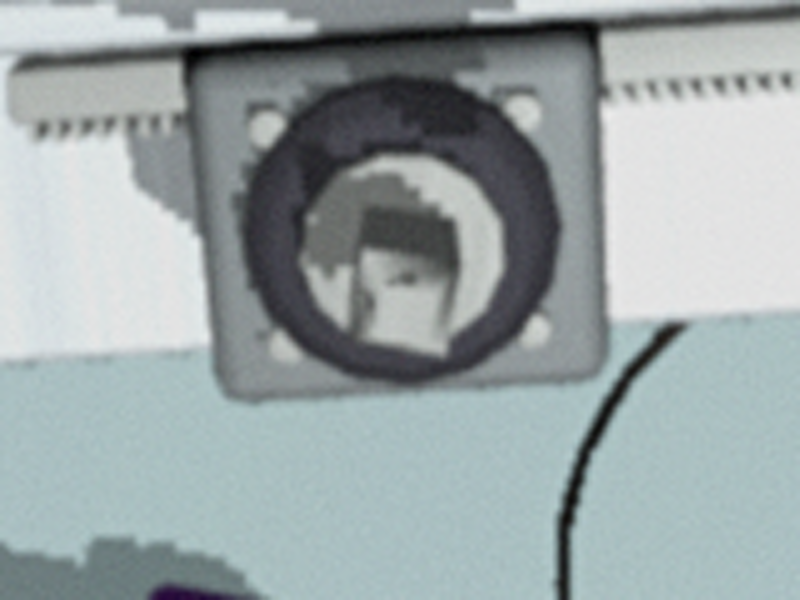

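Run:
```python
from h import *
from scipy.ndimage import map_coordinates, gaussian_filter
c=pickle.load(open('w1.pkl','rb'))
f=lambda p:(p[0]/5+240-.4,p[1]/5+188-.4)
print('ring',back(c,f((402,229)),.138),'disc',back(c,f((402,234)),.142))
for p,z in [((365,208),.142),((457,218),.142),((360,250),.161),((457,268),.161),((445,357),.161),((350,340),.161)]: print(p,z,back(c,f(p),z))
g=gaussian_filter(cv2.cvtColor(c['image'],cv2.COLOR_RGB2GRAY).astype(float),.7); gy,gx=np.gradient(g)
def sq(h,z,x,y,a): return np.array([[x+np.cos(a+k*np.pi/2)*h*2**.5,y+np.sin(a+k*np.pi/2)*h*2**.5,z] for k in (.5,1.5,2.5,3.5)])
def segs(x,y,a):
    A,B,T=sq(.006,.142,x,y,a),sq(.006,.161,x,y,a),sq(.00325,.166,x,y,a); S=[]
    for k in range(4):
        S.append((B[k],B[(k+1)%4])); S.append((B[k],T[k])) ; S.append((T[k],T[(k+1)%4]))
    i=np.argsort(-A[:,1])[:2]; S.append((A[i[0]],A[i[1]])); S+=[(A[j],B[j]) for j in i]
    return S
def score(x,y,a):
    s=0
    for P,Q in segs(x,y,a):
        p,q=proj(c,P)[0],proj(c,Q)[0]; n=np.array([-(q-p)[1],(q-p)[0]]); L=np.linalg.norm(n); n/=L
        t=np.linspace(0,1,12)[:,None]; w=p+(q-p)*t
        s+=L*abs(map_coordinates(gx,[w[:,1],w[:,0]],order=1)*n[0]+map_coordinates(gy,[w[:,1],w[:,0]],order=1)*n[1]).mean()
    return s
r=sorted([(score(x,y,np.radians(a)),x,y,a) for x in np.arange(.536,.553,.001) for y in np.arange(-.038,-.018,.001) for a in range(-45,45,3)],reverse=True)
for k in r[:8]: print(np.round(k,4))
from scipy.optimize import minimize
m=minimize(lambda p:-score(p[0]/1e3,p[1]/1e3,np.radians(p[2])),[r[0][1]*1e3,r[0][2]*1e3,r[0][3]],method='Nelder-Mead'); print(m.x,m.fun)
b=cv2.resize(c['image'][215:275,290:350],(600,600),interpolation=cv2.INTER_CUBIC); b2=b.copy()
for P,Q in segs(m.x[0]/1e3,m.x[1]/1e3,np.radians(m.x[2])):
    p,q=[tuple(((proj(c,X)[0]-[290,215]+.5)*10).astype(int)) for X in (P,Q)]; cv2.line(b2,p,q,(255,0,0),1)
save('w1o.png',cv2.resize(np.hstack([b,b2]),(800,400)))
```

```text
ring [ 0.54456702 -0.02742409  0.138     ] disc [ 0.54456434 -0.02686935  0.142     ]
(365, 208) 0.142 [ 0.54002158 -0.02310935  0.142     ]
(457, 218) 0.142 [ 0.55173478 -0.02513236  0.142     ]
(360, 250) 0.161 [ 0.53965431 -0.0226766   0.161     ]
(457, 268) 0.161 [ 0.55102246 -0.02558742  0.161     ]
(445, 357) 0.161 [ 0.54905305 -0.03680476  0.161     ]
(350, 340) 0.161 [ 0.53774383 -0.03395585  0.161     ]
[ 3.2945394e+03  5.4400000e-01 -3.0000000e-02 -1.5000000e+01]
[ 3.2751295e+03  5.4400000e-01 -3.0000000e-02 -1.2000000e+01]
[ 3.234431e+03  5.440000e-01 -2.900000e-02 -1.800000e+01]
[ 3.2142038e+03  5.4400000e-01 -2.9000000e-02 -1.5000000e+01]
[ 3.1969897e+03  5.4400000e-01 -2.9000000e-02 -2.1000000e+01]
[ 3.1789312e+03  5.4500000e-01 -3.0000000e-02 -9.0000000e+00]
[ 3.1770797e+03  5.4400000e-01 -2.9000000e-02 -1.2000000e+01]
[ 3.1721978e+03  5.4400000e-01 -3.0000000e-02 -1.8000000e+01]
[544.41028689 -29.58916927 -13.06193138] -3627.0148553883714
```

View pics/w1o.png

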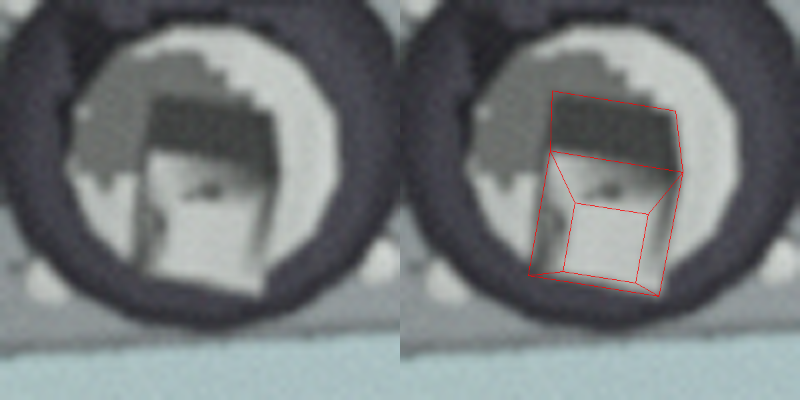

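The overlay fits: the shaft is at (0.5444, -0.0296) in the wrist view, yaw -13°, so crank heading 77° will seat. Next I move over the crank and measure it with the same camera, so calibration bias cancels.

drive_tool(
  increments=[
    [[-7.25, -26.3, -8.8], [0, 0, -0.9], 1],
    [[-7.25, -26.3, -8.8], [0, 0, -0.9], 1],
    [[-7.25, -26.3, -8.8], [0, 0, -0.9], 1],
    [[-7.25, -26.3, -8.8], [0, 0, -0.9], 1],
    [[-7.25, -26.3, -8.8], [0, 0, -0.9], 1],
    [[-7.25, -26.3, -8.8], [0, 0, -0.9], 1],
    [[-7.25, -26.3, -8.8], [0, 0, -0.9], 1],
    [[-7.25, -26.3, -8.8], [0, 0, -0.9], 1],
  ],
)

```text
clock: 3.35
eef_pos: [0.4825, -0.2486, 0.1612]
tool_rot: [0.77, 0.638, 0.0, 0.0]
ft_force: [0.2, -0.0, 1.0]
grip_width: 0.0855
grasp_force: 0.0
```

drive_tool(
  increments=[
    [[-7.25, -26.3, -8.8], [0, 0, -0.9], 1],
    [[-7.25, -26.3, -8.8], [0, 0, -0.9], 1],
    [[-7.25, -26.3, -8.8], [0, 0, -0.9], 1],
    [[-7.25, -26.3, -8.8], [0, 0, -0.9], 1],
    [[0, 0, 0], [0, 0, 0], 1],
    [[0, 0, 0], [0, 0, 0], 1],
    [[0, 0, 0], [0, 0, 0], 1],
    [[0, 0, 0], [0, 0, 0], 1],
  ],
)

```text
clock: 4.02
eef_pos: [0.4553, -0.3511, 0.1265]
tool_rot: [0.789, 0.615, 0.0, 0.0]
ft_force: [-0.5, 1.2, -0.3]
grip_width: 0.0855
grasp_force: 0.0
```

Run:
```python
from h import *
from scipy.ndimage import map_coordinates, gaussian_filter
from scipy.optimize import minimize
o=get_obs(); print(o['eef_pos'],np.degrees(2*np.arctan2(o['tool_rot'][1],o['tool_rot'][0])),o['joint_pos'])
c=camera('wrist'); pickle.dump(c,open('w2.pkl','wb'))
g=gaussian_filter(cv2.cvtColor(c['image'],cv2.COLOR_RGB2GRAY).astype(float),.7); gy,gx=np.gradient(g)
def segs(x,y,a):
    R=np.array([[np.cos(a),-np.sin(a),0],[np.sin(a),np.cos(a),0],[0,0,1]])
    T=np.array([[1,1],[-1,1],[-1,-1],[1,-1]])*16
    w=lambda P:R@np.array(P)/1e3+[x,y,0]
    S=[((*T[i],42),(*T[(i+1)%4],42)) for i in range(4)]
    S+=[((16,9,39),(66,9,39)),((16,-9,39),(66,-9,39)),((-16,-16,0),(-16,-16,42)),((-16,16,0),(-16,16,42))]
    return [(w(P),w(Q)) for P,Q in S]
def score(x,y,a):
    s=0
    for P,Q in segs(x,y,a):
        p,q=proj(c,P)[0],proj(c,Q)[0]; n=np.array([-(q-p)[1],(q-p)[0]]); L=np.linalg.norm(n); n/=L
        t=np.linspace(0,1,16)[:,None]; w=p+(q-p)*t
        s+=L*abs(map_coordinates(gx,[w[:,1],w[:,0]],order=1)*n[0]+map_coordinates(gy,[w[:,1],w[:,0]],order=1)*n[1]).mean()
    return s
r=max((score(x,y,np.radians(a)),x,y,a) for x in np.arange(.447,.464,.001) for y in np.arange(-.362,-.34,.001) for a in range(68,86,2))
m=minimize(lambda p:-score(p[0]/1e3,p[1]/1e3,np.radians(p[2])),[r[1]*1e3,r[2]*1e3,r[3]],method='Nelder-Mead'); print(r,m.x,m.fun)
u,v=proj(c,[.458,-.33,.04])[0].astype(int); u0,v0=u-60,v-60
b=cv2.resize(c['image'][v0:v0+120,u0:u0+120],(480,480),interpolation=cv2.INTER_CUBIC)
for P,Q in segs(m.x[0]/1e3,m.x[1]/1e3,np.radians(m.x[2])):
    p,q=[tuple(((proj(c,X)[0]-[u0,v0]+.5)*4).astype(int)) for X in (P,Q)]; cv2.line(b,p,q,(255,0,0),1)
save('w2o.png',b)
```

```text
[ 0.45530415 -0.35105913  0.12645026] 75.84690298199705 [-6.56969043e-01  4.49921329e-01  2.64123541e-02  1.14657661e+00
  2.57234519e-04  1.16084552e+00]
(np.float64(2973.818122427029), np.float64(0.455), np.float64(-0.351), 76) [ 455.4021519  -348.7766358    75.28871336] -3085.3136600579387
```

View pics/w2o.png

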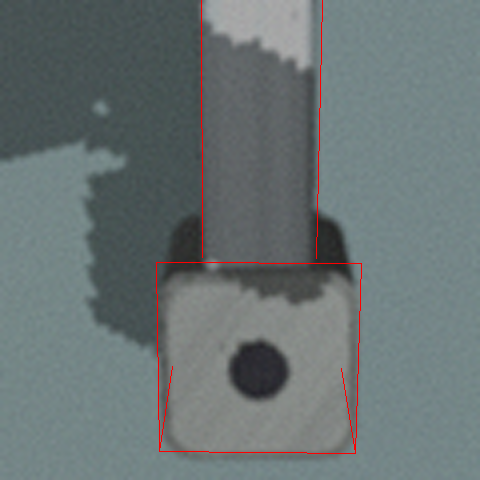

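Run:
```python
from h import *
c=pickle.load(open('w2.pkl','rb'))
u,v=proj(c,[.458,-.33,.04])[0].astype(int); u0,v0=u-60,v-60
for p in [(259,370),(163,366),(352,366),(258,458),(258,273)]: print(back(c,(p[0]/4-.4+u0,p[1]/4-.4+v0),.042))
```

```text
[ 0.45514541 -0.3505569   0.042     ]
[ 0.44043762 -0.34614195  0.042     ]
[ 0.46971933 -0.35354006  0.042     ]
[ 0.45126516 -0.36527108  0.042     ]
[ 0.45893306 -0.33490285  0.042     ]
```

The hub's centre dot is at about (259,370) in the crop, which gives hub (0.4551, -0.3506), yaw about 75.5°. The tool is aligned to within 0.5 mm, so I descend and grip.

drive_tool(
  increments=[
    [[0, 0.5, -35], [0, 0, -0.3], 1],
    [[0, 0, -35], [0, 0, 0], 1],
    [[0, 0, -30], [0, 0, 0], 1],
    [[0, 0, -14], [0, 0, 0], 1],
    [[0, 0, -8], [0, 0, 0], 1],
    [[0, 0, 0], [0, 0, 0], 1],
    [[0, 0, 0], [0, 0, 0], 1],
  ],
)

```text
clock: 4.65
eef_pos: [0.4563, -0.3507, 0.0045]
tool_rot: [0.79, 0.613, 0.0, 0.001]
ft_force: [-0.1, 0.5, -1.0]
grip_width: 0.0856
grasp_force: 0.0
```

drive_tool(
  increments=[
    [[0, 0, 0], [0, 0, 0], 0],
    [[0, 0, 0], [0, 0, 0], 0],
    [[0, 0, 0], [0, 0, 0], 0],
    [[0, 0, 0], [0, 0, 0], 0],
    [[0, 0, 0], [0, 0, 0], 0],
    [[0, 0, 0], [0, 0, 0], 0],
    [[0, 0, 0], [0, 0, 0], 0],
    [[0, 0, 0], [0, 0, 0], 0],
  ],
)

```text
clock: 5.32
eef_pos: [0.4559, -0.3513, 0.0047]
tool_rot: [0.79, 0.613, 0.0, 0.001]
ft_force: [-0.8, 0.7, 5.0]
grip_width: 0.0312
grasp_force: 60.4
```

drive_tool(
  increments=[
    [[0, 0, 10], [0, 0, 0], 0],
    [[0, 0, 35], [0, 0, 0], 0],
    [[0, 0, 38], [0, 0, 0], 0],
    [[4.4, 16, 38], [0, 0, 0.7], 0],
    [[8.4, 30.6, 38], [0, 0, 0.7], 0],
    [[8.4, 30.6, 36], [0, 0, 0], 0],
    [[8.4, 30.6, 0], [0, 0, 0], 0],
    [[8.4, 30.6, 0], [0, 0, 0], 0],
  ],
)

```text
clock: 5.98
eef_pos: [0.4923, -0.2209, 0.1908]
tool_rot: [0.783, 0.622, 0.001, 0.002]
ft_force: [-0.7, 0.2, -4.4]
grip_width: 0.0316
grasp_force: 60.4
```

drive_tool(
  increments=[
    [[8.4, 30.6, 0], [0, 0, 0], 0],
    [[8.4, 30.6, 0], [0, 0, 0], 0],
    [[8.4, 30.6, 0], [0, 0, 0], 0],
    [[8.4, 30.6, 0], [0, 0, 0], 0],
    [[8.4, 30.6, 0], [0, 0, 0], 0],
    [[8.4, 30, 0], [0, 0, 0], 0],
    [[0, 0, 0], [0, 0, 0], 0],
    [[0, 0, 0], [0, 0, 0], 0],
  ],
)

```text
clock: 6.65
eef_pos: [0.541, -0.0366, 0.1874]
tool_rot: [0.782, 0.624, -0.001, -0.0]
ft_force: [-0.7, -0.7, -4.2]
grip_width: 0.031
grasp_force: 60.3
```

drive_tool(
  increments=[
    [[0, 0, 0], [0, 0, 0], 0],
    [[0, 0, 0], [0, 0, 0], 0],
    [[0, 0, 0], [0, 0, 0], 0],
    [[0, 0, 0], [0, 0, 0], 0],
  ],
)

```text
clock: 6.98
eef_pos: [0.5412, -0.0395, 0.1879]
tool_rot: [0.783, 0.621, -0.0, -0.0]
ft_force: [0.1, 0.5, -2.9]
grip_width: 0.0314
grasp_force: 60.3
```

Run:
```python
from h import *
o=get_obs(); print(o['eef_pos'],np.degrees(2*np.arctan2(o['tool_rot'][1],o['tool_rot'][0])),o['joint_vel'].round(4),o['ft_force'])
t=camera('top');s=camera('scene')
a=cv2.resize(t['image'][235:290,200:265],(400,338),interpolation=cv2.INTER_CUBIC)
b=cv2.resize(s['image'][145:210,225:302],(400,338),interpolation=cv2.INTER_CUBIC)
save('s3.png',np.hstack([a,b]))
o=get_obs(); print(o['eef_pos'])
```

```text
[ 0.54116621 -0.0394548   0.18791042] 76.84254615686159 [ 0.0032 -0.0004  0.0029  0.0002  0.0006  0.0001] [ 0.06726792  0.52042646 -2.86044647]
[ 0.5412957  -0.03918294  0.18798313]
```

View pics/s3.png

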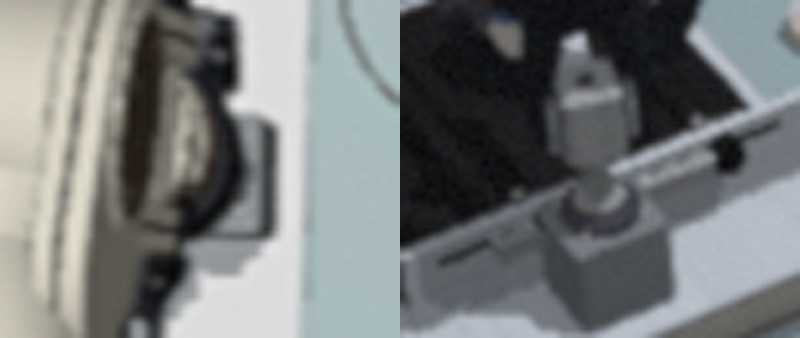

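Some shift was lost to the speed limits: the tool is 3 mm short in x and 9 mm short in y. I correct that, then descend gently.

drive_tool(
  increments=[
    [[1.5, 4.5, 0], [0, 0, 0.2], 0],
    [[1.6, 4.7, 0], [0, 0, 0], 0],
    [[0, 0, 0], [0, 0, 0], 0],
    [[0, 0, -4], [0, 0, 0], 0],
    [[0, 0, -4], [0, 0, 0], 0],
    [[0, 0, -3], [0, 0, 0], 0],
    [[0, 0, 0], [0, 0, 0], 0],
    [[0, 0, 0], [0, 0, 0], 0],
  ],
)

```text
clock: 7.75
eef_pos: [0.5442, -0.0291, 0.1764]
tool_rot: [0.782, 0.624, -0.0, -0.0]
ft_force: [0.2, 0.4, -3.3]
grip_width: 0.0314
grasp_force: 60.3
```

Run:
```python
from h import *
E=[get_obs()['eef_pos']]
for i in range(3): camera('wrist') if i else pickle.dump(camera('wrist'),open('w3.pkl','wb')); E.append(get_obs()['eef_pos'])
o=get_obs(); print(np.mean(E,0),np.std(E,0),o['ft_force'],o['ft_torque'])
c=pickle.load(open('w3.pkl','rb')); u,v=proj(c,[.5445,-.03,.16])[0].astype(int); print(u,v)
save('w3.png',cv2.resize(c['image'][v-75:v+75,u-100:u+100],(800,600),interpolation=cv2.INTER_CUBIC))
```

```text
[ 0.54447122 -0.02916054  0.17680024] [1.73573823e-04 1.66704715e-05 2.40725648e-04] [-0.39680901  0.31532773 -3.97617484] [-0.04149874 -0.01841275  0.01017445]
318 300
```

View pics/w3.png

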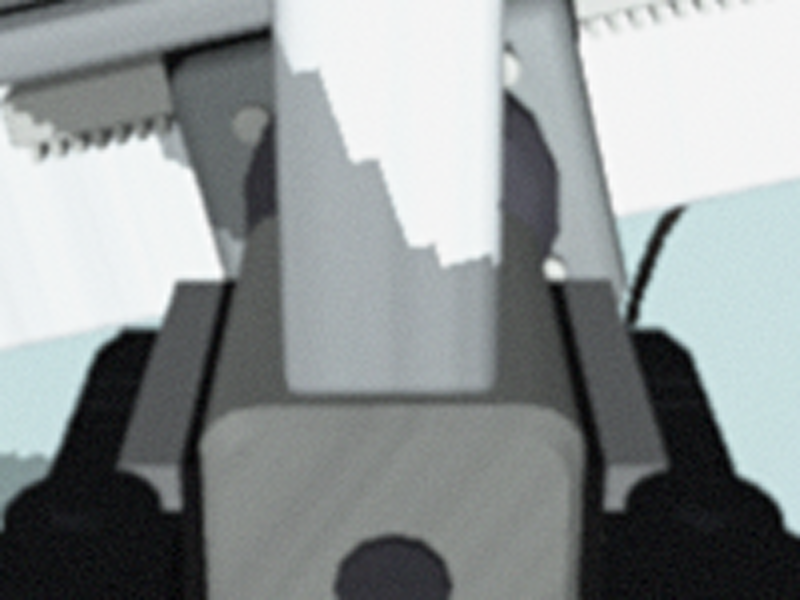

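Run:
```python
from h import *
c=pickle.load(open('w3.pkl','rb'))
f=lambda p:(p[0]/4-.4+218,p[1]/4-.4+225)
print(back(c,f((392,582)),.214),back(c,f((247,180)),.138),back(c,f((557,180)),.138),back(c,f((402,190)),.138))
```

```text
[ 0.54395312 -0.02757364  0.214     ] [ 0.52631769 -0.019466    0.138     ] [ 0.56549071 -0.02838395  0.138     ] [ 0.54559907 -0.02529388  0.138     ]
```

drive_tool(
  increments=[
    [[0.2, -1.2, 0], [0, 0, 0], 0],
    [[0, 0, -3], [0, 0, 0], 0],
    [[0, 0, -3], [0, 0, 0], 0],
    [[0, 0, -2], [0, 0, 0], 0],
    [[0, 0, 0], [0, 0, 0], 0],
    [[0, 0, 0], [0, 0, 0], 0],
  ],
)

```text
clock: 8.4
eef_pos: [0.5445, -0.0303, 0.1686]
tool_rot: [0.782, 0.624, -0.0, -0.0]
ft_force: [-0.2, -0.8, -3.9]
grip_width: 0.0313
grasp_force: 60.3
```

drive_tool(
  increments=[
    [[0, 0, -2], [0, 0, 0], 0],
    [[0, 0, -1], [0, 0, 0], 0],
    [[0, 0, 0], [0, 0, 0], 0],
    [[0, 0, 0], [0, 0, 0], 0],
  ],
)

```text
clock: 8.73
eef_pos: [0.5447, -0.0303, 0.1659]
tool_rot: [0.782, 0.624, -0.0, -0.0]
ft_force: [-0.6, 0.3, -3.1]
grip_width: 0.0316
grasp_force: 60.3
```

drive_tool(
  increments=[
    [[0, 0, -1.5], [0, 0, 0], 0],
    [[0, 0, -1.5], [0, 0, 0], 0],
    [[0, 0, 0], [0, 0, 0], 0],
    [[0, 0, 0], [0, 0, 0], 0],
  ],
)

```text
clock: 9.07
eef_pos: [0.5446, -0.0303, 0.1628]
tool_rot: [0.782, 0.624, -0.0, -0.0]
ft_force: [-0.6, 0.3, -2.9]
grip_width: 0.0315
grasp_force: 60.3
```

drive_tool(
  increments=[
    [[0, 0, -3], [0, 0, 0], 0],
    [[0, 0, -3], [0, 0, 0], 0],
    [[0, 0, -2], [0, 0, 0], 0],
    [[0, 0, 0], [0, 0, 0], 0],
    [[0, 0, 0], [0, 0, 0], 0],
  ],
)

```text
clock: 9.48
eef_pos: [0.5446, -0.0303, 0.1547]
tool_rot: [0.782, 0.624, -0.0, -0.0]
ft_force: [-0.5, -0.2, -2.8]
grip_width: 0.0313
grasp_force: 60.3
```

drive_tool(
  increments=[
    [[0, 0, -3], [0, 0, 0], 0],
    [[0, 0, -2.5], [0, 0, 0], 0],
    [[0, 0, 0], [0, 0, 0], 0],
    [[0, 0, 0], [0, 0, 0], 0],
  ],
)

```text
clock: 9.82
eef_pos: [0.5446, -0.0303, 0.1492]
tool_rot: [0.782, 0.624, -0.0, -0.0]
ft_force: [0.4, -0.5, -3.3]
grip_width: 0.0313
grasp_force: 60.3
```

drive_tool(
  increments=[
    [[0, 0, -1], [0, 0, 0], 0],
    [[0, 0, 0], [0, 0, 0], 0],
    [[0, 0, 0], [0, 0, 0], 0],
  ],
)

```text
clock: 10.07
eef_pos: [0.5447, -0.0303, 0.1484]
tool_rot: [0.782, 0.624, -0.0, -0.0]
ft_force: [0.2, 0.3, -3.4]
grip_width: 0.0311
grasp_force: 60.3
```

drive_tool(
  increments=[
    [[0, 0, -0.7], [0, 0, 0], 0],
    [[0, 0, 0], [0, 0, 0], 0],
    [[0, 0, 0], [0, 0, 0], 0],
  ],
)

```text
clock: 10.32
eef_pos: [0.5447, -0.0303, 0.1477]
tool_rot: [0.782, 0.624, -0.0, -0.0]
ft_force: [0.7, 0.6, -3.1]
grip_width: 0.0312
grasp_force: 60.3
```

drive_tool(
  increments=[
    [[0, 0, -0.6], [0, 0, 0], 0],
    [[0, 0, 0], [0, 0, 0], 0],
    [[0, 0, 0], [0, 0, 0], 0],
  ],
)

```text
clock: 10.57
eef_pos: [0.5447, -0.0303, 0.1471]
tool_rot: [0.782, 0.624, -0.0, -0.0]
ft_force: [0.3, 0.3, -2.9]
grip_width: 0.0313
grasp_force: 60.3
```

drive_tool(
  increments=[
    [[0, 0, -0.4], [0, 0, 0], 0],
    [[0, 0, 0], [0, 0, 0], 0],
    [[0, 0, 0], [0, 0, 0], 0],
  ],
)

```text
clock: 10.82
eef_pos: [0.5448, -0.0303, 0.1468]
tool_rot: [0.782, 0.624, 0.0, 0.0]
ft_force: [0.8, 0.6, -3.1]
grip_width: 0.0309
grasp_force: 60.4
```

drive_tool(
  increments=[
    [[0, 0, -0.5], [0, 0, 0], 0],
    [[0, 0, 0], [0, 0, 0], 0],
    [[0, 0, 0], [0, 0, 0], 0],
  ],
)

```text
clock: 11.07
eef_pos: [0.5448, -0.0303, 0.1467]
tool_rot: [0.782, 0.624, 0.0, 0.0]
ft_force: [-1.5, -1.0, 1.3]
grip_width: 0.0312
grasp_force: 60.7
```

drive_tool(
  increments=[
    [[0, 0, -0.5], [0, 0, 0], 0],
    [[0, 0, 0], [0, 0, 0], 0],
    [[0, 0, 0], [0, 0, 0], 0],
  ],
)

```text
clock: 11.32
eef_pos: [0.5448, -0.0303, 0.1467]
tool_rot: [0.782, 0.624, 0.0, 0.0]
ft_force: [-3.0, -0.1, 5.6]
grip_width: 0.0315
grasp_force: 61.3
```

The crank is home, with the foot at 142 mm and only a few newtons of contact. I release it and move over the handle.

drive_tool(
  increments=[
    [[0, 0, 0.5], [0, 0, 0], 0],
    [[0, 0, 0], [0, 0, 0], 1],
    [[0, 0, 0], [0, 0, 0], 1],
    [[0, 0, 0], [0, 0, 0], 1],
    [[0, 0, 0], [0, 0, 0], 1],
    [[0, 0, 8], [0, 0, 0], 1],
    [[0, 0, 25], [0, 0, 0], 1],
    [[0, 0, 30], [0, 0, 0], 1],
  ],
)

```text
clock: 11.98
eef_pos: [0.5432, -0.0302, 0.2082]
tool_rot: [0.782, 0.624, -0.002, -0.002]
ft_force: [0.6, -0.0, -0.1]
grip_width: 0.0852
grasp_force: 0.0
```

drive_tool(
  increments=[
    [[0, 0, 26], [0, 0, 0], 1],
    [[3, 12.5, 0], [0, 0, 0], 1],
    [[5, 22, 0], [0, 0, 0], 1],
    [[5, 22, 0], [0, 0, 0], 1],
    [[4, 17, 0], [0, 0, 0], 1],
    [[0, 0, 0], [0, 0, 0], 1],
    [[0, 0, 0], [0, 0, 0], 1],
    [[0, 0, 0], [0, 0, 0], 1],
  ],
)

```text
clock: 12.65
eef_pos: [0.5616, 0.0429, 0.2352]
tool_rot: [0.782, 0.624, -0.0, 0.0]
ft_force: [-0.1, -0.5, -0.5]
grip_width: 0.0853
grasp_force: 0.0
```

Run:
```python
from h import *
o=get_obs(); print(o['eef_pos'],o['ft_force'],o['joint_vel'].round(3))
c=camera('wrist'); s=camera('scene')
P=[.5618,.0433,.206]; 
for n,k in (('w',c),('s',s)):
  for d in silhouettes('handle_mid',k)[:1]: print(n,d['conf'],d['bbox'])
u,v=proj(c,P)[0].astype(int); print('w',u,v,proj(c,[[.5618,.0433,.2295],[.5449,-.0298,.184]]))
u2,v2=proj(s,[.55,.0,.19])[0].astype(int); print('s',proj(s,[P,[.5449,-.0298,.184]]),u2,v2)
a=cv2.resize(c['image'][v-75:v+75,u-75:u+75],(400,400)) if v<405 else cv2.resize(c['image'][330:480,u-75:u+75],(400,400))
b=cv2.resize(s['image'][v2-50:v2+50,u2-50:u2+50],(400,400),interpolation=cv2.INTER_CUBIC)
save('h4.png',np.hstack([a,b]))
```

```text
[0.56159965 0.04292    0.23521083] [-0.0826479  -0.51824495 -0.47004756] [-0.016 -0.001 -0.005 -0.002  0.002  0.   ]
w 0.77 [292.6, 254.0, 342.7, 324.4]
s 0.55 [357.6, 361.0, 368.7, 378.6]
w 317 286 [[317.38746546 308.93421413]
 [316.70144381 381.68548008]]
s [[253.8344923  146.2558822 ]
 [261.55551177 169.82413753]] 257 161
```

View pics/h4.png

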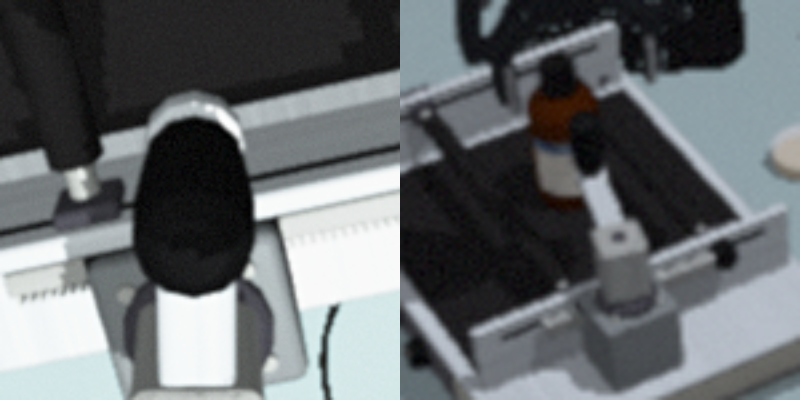

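drive_tool(
  increments=[
    [[0, 0, -25], [0, 0, 0], 1],
    [[0, 0, -17], [0, 0, 0], 1],
    [[0, 0, -5], [0, 0, 0], 1],
    [[0, 0, 0], [0, 0, 0], 1],
    [[0, 0, 0], [0, 0, 0], 0],
    [[0, 0, 0], [0, 0, 0], 0],
    [[0, 0, 0], [0, 0, 0], 0],
    [[0, 0, 0], [0, 0, 0], 0],
  ],
)

```text
clock: 13.52
eef_pos: [0.5624, 0.0432, 0.1894]
tool_rot: [0.782, 0.624, 0.001, 0.001]
ft_force: [0.5, -0.7, -0.1]
grip_width: 0.0389
grasp_force: 0.0
```

drive_tool(
  increments=[
    [[0, 0, 0], [0, 0, 0], 0],
    [[0, 0, 0], [0, 0, 0], 0],
    [[0, 0, 0], [0, 0, 0], 0],
  ],
)

```text
clock: 13.77
eef_pos: [0.5621, 0.0434, 0.1888]
tool_rot: [0.782, 0.624, 0.001, 0.0]
ft_force: [0.8, 0.3, 1.3]
grip_width: 0.0201
grasp_force: 58.5
```

Run:
```python
from h import *
o=get_obs(); print(o['eef_pos'],o['ft_force'],o['grip_width'])
# bottle and bars: gap to be wound
t=pickle.load(open('top0.pkl','rb'))
for n,uv,z in [('clamp',(174,271),.114),('back',(181,236),.114),('bottle',(168,243),.192)]: print(n,back(t,uv,z))
ax=np.array([.5449,-.0298]); a0=77.
P=[ax+.075*np.array([np.cos(np.radians(a0-d)),np.sin(np.radians(a0-d))]) for d in range(0,330,10)]
D=np.diff(np.array(P),axis=0)*1e3
for i,d in enumerate(D): print(a0-10*i,d.round(1).tolist())
```

```text
[0.56211842 0.04340943 0.18882954] [0.78746788 0.33723551 1.34117734] 0.020130494311497972
clamp [0.51929832 0.14117662 0.114     ]
back [0.62061892 0.12583436 0.114     ]
bottle [0.59248736 0.13956497 0.192     ]
77.0 [12.4, -4.0]
67.0 [11.5, -6.1]
57.0 [10.3, -8.0]
47.0 [8.7, -9.7]
37.0 [6.9, -11.1]
27.0 [4.9, -12.1]
17.0 [2.7, -12.8]
7.0 [0.5, -13.1]
-3.0 [-1.8, -12.9]
-13.0 [-4.0, -12.4]
-23.0 [-6.1, -11.5]
-33.0 [-8.0, -10.3]
-43.0 [-9.7, -8.7]
-53.0 [-11.1, -6.9]
-63.0 [-12.1, -4.9]
-73.0 [-12.8, -2.7]
-83.0 [-13.1, -0.5]
-93.0 [-12.9, 1.8]
-103.0 [-12.4, 4.0]
-113.0 [-11.5, 6.1]
-123.0 [-10.3, 8.0]
-133.0 [-8.7, 9.7]
-143.0 [-6.9, 11.1]
-153.0 [-4.9, 12.1]
-163.0 [-2.7, 12.8]
-173.0 [-0.5, 13.1]
-183.0 [1.8, 12.9]
-193.0 [4.0, 12.4]
-203.0 [6.1, 11.5]
-213.0 [8.0, 10.3]
-223.0 [9.7, 8.7]
-233.0 [11.1, 6.9]
```

The crank is visibly seated and the handle is gripped. The expected gap is about 32 mm, so about 185° of winding. I wind clockwise and watch the force.

drive_tool(
  increments=[
    [[12.4, -4.0, 0], [0, 0, 0], 0],
    [[11.5, -6.1, 0], [0, 0, 0], 0],
    [[10.3, -8.0, 0], [0, 0, 0], 0],
    [[8.7, -9.7, 0], [0, 0, 0], 0],
  ],
)

```text
clock: 14.1
eef_pos: [0.6044, 0.0171, 0.1887]
tool_rot: [0.781, 0.624, 0.001, -0.002]
ft_force: [-2.7, 3.6, 3.8]
grip_width: 0.0207
grasp_force: 58.8
```

drive_tool(
  increments=[
    [[6.9, -11.1, 0], [0, 0, 0], 0],
    [[4.9, -12.1, 0], [0, 0, 0], 0],
    [[2.7, -12.8, 0], [0, 0, 0], 0],
    [[0.5, -13.1, 0], [0, 0, 0], 0],
  ],
)

```text
clock: 14.43
eef_pos: [0.6206, -0.0342, 0.1888]
tool_rot: [0.782, 0.624, 0.001, 0.0]
ft_force: [-0.6, 5.0, 4.1]
grip_width: 0.0201
grasp_force: 59.0
```

```bash
cat > st.py <<'E'
from h import *
ax=np.array([.5449,-.0298])
def st():
    o=get_obs(); r=o['eef_pos'][:2]-ax; R=np.linalg.norm(r); u=r/R; t=np.array([u[1],-u[0]])
    f=-o['ft_force'][:2]
    print(f"t {o['clock']:.2f} head {np.degrees(np.arctan2(u[1],u[0])):.1f} R {R*1e3:.1f} Ftan {f@t:.2f} Frad {f@u:.2f} z {o['eef_pos'][2]:.4f} Fz {o['ft_force'][2]:.1f}")
E
python3 -c "
from st import *
st()"
```

```text
t 14.43 head -3.3 R 75.8 Ftan 4.96 Frad 0.85 z 0.1888 Fz 4.1
```

drive_tool(
  increments=[
    [[-1.8, -12.9, 0], [0, 0, 0], 0],
    [[-4.0, -12.4, 0], [0, 0, 0], 0],
    [[-6.1, -11.5, 0], [0, 0, 0], 0],
    [[-8.0, -10.3, 0], [0, 0, 0], 0],
    [[-9.7, -8.7, 0], [0, 0, 0], 0],
    [[-11.1, -6.9, 0], [0, 0, 0], 0],
  ],
)

```text
clock: 14.93
eef_pos: [0.5791, -0.0976, 0.1887]
tool_rot: [0.782, 0.623, 0.001, 0.001]
ft_force: [3.0, 5.7, 3.8]
grip_width: 0.0201
grasp_force: 58.9
```

```bash
python3 -c "
from st import *
st()
c=camera('top'); st()
for q in ('clamp_bar','bottle','back_bar'):
  for d in silhouettes(q,c)[:1]:
    ys,xs=np.nonzero(d['region']); print(q,d['conf'],d['bbox'],xs.mean(),ys.mean())
ax=np.array([.5449,-.0298]);
for h in range(-62,-150,-4):
  f=lambda a:.075*np.array([np.cos(np.radians(a)),np.sin(np.radians(a))])
  print(h,((f(h-4)-f(h))*1e3).round(1))
"
```

```text
t 14.93 head -63.2 R 75.9 Ftan 5.29 Frad 3.75 z 0.1887 Fz 3.8
t 14.98 head -65.2 R 75.8 Ftan 1.74 Frad 1.69 z 0.1887 Fz 4.5
clamp_bar 0.77 [135.8, 260.9, 195.9, 265.8] 167.48214285714286 262.48214285714283
bottle 0.97 [158.3, 237.8, 182.5, 256.8] 169.7753623188406 245.6231884057971
back_bar 0.56 [129.1, 227.8, 200.4, 236.3] 164.2264705882353 232.77058823529413
-62 [-4.7 -2.3]
-66 [-4.9 -2. ]
-70 [-5.  -1.6]
-74 [-5.1 -1.3]
-78 [-5.2 -0.9]
-82 [-5.2 -0.5]
-86 [-5.2 -0.2]
-90 [-5.2  0.2]
-94 [-5.2  0.5]
-98 [-5.2  0.9]
-102 [-5.1  1.3]
-106 [-5.   1.6]
-110 [-4.9  2. ]
-114 [-4.7  2.3]
-118 [-4.5  2.6]
-122 [-4.3  2.9]
-126 [-4.1  3.2]
-130 [-3.9  3.5]
-134 [-3.6  3.8]
-138 [-3.4  4. ]
-142 [-3.1  4.2]
-146 [-2.8  4.4]
```

drive_tool(
  increments=[
    [[-4.9, -2.0, 0], [0, 0, 0], 0],
    [[-5.0, -1.6, 0], [0, 0, 0], 0],
    [[-5.1, -1.3, 0], [0, 0, 0], 0],
    [[-5.2, -0.9, 0], [0, 0, 0], 0],
  ],
)

```text
clock: 15.47
eef_pos: [0.5603, -0.1035, 0.1891]
tool_rot: [0.782, 0.623, 0.001, 0.002]
ft_force: [4.7, -0.9, 5.3]
grip_width: 0.02
grasp_force: 59.1
```

drive_tool(
  increments=[
    [[-5.2, -0.5, 0], [0, 0, 0], 0],
    [[-5.2, -0.2, 0], [0, 0, 0], 0],
  ],
)

```text
clock: 15.63
eef_pos: [0.5498, -0.1048, 0.1892]
tool_rot: [0.782, 0.623, 0.0, 0.003]
ft_force: [4.9, -2.5, 5.7]
grip_width: 0.0202
grasp_force: 59.1
```

drive_tool(
  increments=[
    [[-5.2, 0.2, 0], [0, 0, 0], 0],
    [[-5.2, 0.5, 0], [0, 0, 0], 0],
  ],
)

```text
clock: 15.8
eef_pos: [0.5393, -0.1046, 0.1893]
tool_rot: [0.782, 0.623, -0.0, 0.003]
ft_force: [4.1, -3.5, 5.4]
grip_width: 0.0206
grasp_force: 59.1
```

```bash
python3 -c "
from st import *
st()"
```

```text
t 15.80 head -94.2 R 75.0 Ftan 4.37 Frad -3.20 z 0.1893 Fz 5.4
```

drive_tool(
  increments=[
    [[-3.9, 0.2, 0], [0, 0, 0], 0],
    [[-3.9, 0.4, 0], [0, 0, 0], 0],
  ],
)

```text
clock: 15.97
eef_pos: [0.5313, -0.1037, 0.1892]
tool_rot: [0.782, 0.623, -0.0, 0.003]
ft_force: [4.3, -2.9, 5.3]
grip_width: 0.0204
grasp_force: 59.0
```

drive_tool(
  increments=[
    [[-3.9, 0.7, 0], [0, 0, 0], 0],
    [[-3.9, 0.9, 0], [0, 0, 0], 0],
  ],
)

```text
clock: 16.13
eef_pos: [0.5235, -0.1019, 0.1891]
tool_rot: [0.782, 0.623, 0.0, 0.003]
ft_force: [4.1, -1.1, 4.7]
grip_width: 0.0204
grasp_force: 59.0
```

```bash
python3 -c "
from st import *
st()"
```

```text
t 16.13 head -106.5 R 75.2 Ftan 4.28 Frad 0.09 z 0.1891 Fz 4.7
```

drive_tool(
  increments=[
    [[-3.7, 1.2, 0], [0, 0, 0], 0],
    [[-3.7, 1.4, 0], [0, 0, 0], 0],
  ],
)

```text
clock: 16.3
eef_pos: [0.516, -0.0992, 0.189]
tool_rot: [0.782, 0.623, -0.0, 0.003]
ft_force: [2.6, -2.9, 5.9]
grip_width: 0.0202
grasp_force: 59.1
```

```bash
python3 -c "
from st import *
st()"
```

```text
t 16.30 head -112.6 R 75.1 Ftan 3.49 Frad -1.66 z 0.1890 Fz 5.9
```

drive_tool(
  increments=[
    [[-2.4, 1.0, 0], [0, 0, 0], 0],
    [[-2.4, 1.1, 0], [0, 0, 0], 0],
  ],
)

```text
clock: 16.47
eef_pos: [0.5111, -0.0969, 0.189]
tool_rot: [0.782, 0.623, -0.0, 0.002]
ft_force: [3.3, -2.6, 4.9]
grip_width: 0.0205
grasp_force: 59.1
```

```bash
python3 -c "
from st import *
st()"
```

```text
t 16.47 head -116.7 R 75.1 Ftan 4.12 Frad -0.84 z 0.1890 Fz 4.9
```

drive_tool(
  increments=[
    [[-2.3, 1.2, 0], [0, 0, 0], 0],
    [[-2.3, 1.3, 0], [0, 0, 0], 0],
  ],
)

```text
clock: 16.63
eef_pos: [0.5066, -0.0944, 0.189]
tool_rot: [0.782, 0.623, -0.0, 0.002]
ft_force: [3.3, -2.9, 4.7]
grip_width: 0.0204
grasp_force: 59.1
```

drive_tool(
  increments=[
    [[-2.2, 1.3, 0], [0, 0, 0], 0],
    [[-2.2, 1.4, 0], [0, 0, 0], 0],
  ],
)

```text
clock: 16.8
eef_pos: [0.5023, -0.0916, 0.189]
tool_rot: [0.782, 0.623, 0.0, 0.002]
ft_force: [4.3, -2.2, 5.0]
grip_width: 0.02
grasp_force: 59.0
```

```bash
python3 -c "
from st import *
st()
c=camera('top'); print(silhouettes('bottle',c)[0]['bbox'])"
```

```text
t 16.80 head -124.6 R 75.1 Ftan 4.83 Frad 0.62 z 0.1890 Fz 5.0
[158.2, 238.6, 183.5, 256.3]
```

drive_tool(
  increments=[
    [[-2.1, 1.5, 0], [0, 0, 0], 0],
    [[-2.1, 1.6, 0], [0, 0, 0], 0],
  ],
)

```text
clock: 17.07
eef_pos: [0.498, -0.0885, 0.1889]
tool_rot: [0.782, 0.623, -0.0, 0.002]
ft_force: [3.3, -3.2, 4.9]
grip_width: 0.0202
grasp_force: 59.1
```

```bash
python3 -c "
from st import *
st()"
```

```text
t 17.07 head -128.6 R 75.1 Ftan 4.57 Frad -0.47 z 0.1889 Fz 4.9
```

drive_tool(
  increments=[
    [[-2.0, 1.65, 0], [0, 0, 0], 0],
    [[-1.95, 1.7, 0], [0, 0, 0], 0],
  ],
)

```text
clock: 17.23
eef_pos: [0.494, -0.085, 0.1889]
tool_rot: [0.782, 0.623, -0.0, 0.002]
ft_force: [3.2, -3.0, 5.5]
grip_width: 0.0204
grasp_force: 59.1
```

```bash
python3 -c "
from st import *
st()"
```

```text
t 17.23 head -132.6 R 75.1 Ftan 4.40 Frad 0.02 z 0.1889 Fz 5.5
```

drive_tool(
  increments=[
    [[-1.9, 1.8, 0], [0, 0, 0], 0],
    [[-1.8, 1.85, 0], [0, 0, 0], 0],
  ],
)

```text
clock: 17.4
eef_pos: [0.4904, -0.0814, 0.1889]
tool_rot: [0.782, 0.623, -0.0, 0.002]
ft_force: [3.8, -1.9, 5.1]
grip_width: 0.0204
grasp_force: 59.1
```

```bash
python3 -c "
from st import *
st()"
```

```text
t 17.40 head -136.6 R 75.1 Ftan 4.01 Frad 1.45 z 0.1889 Fz 5.1
```

drive_tool(
  increments=[
    [[-1.75, 1.9, 0], [0, 0, 0], 0],
    [[-1.7, 2.0, 0], [0, 0, 0], 0],
  ],
)

```text
clock: 17.57
eef_pos: [0.4869, -0.0775, 0.1889]
tool_rot: [0.782, 0.623, -0.0, 0.002]
ft_force: [3.6, -2.6, 5.5]
grip_width: 0.0203
grasp_force: 59.1
```

```bash
python3 -c "
from st import *
st()
c=camera('top'); save('t5.png',cv2.resize(c['image'][205:310,120:260],(800,600),interpolation=cv2.INTER_CUBIC))
for q in ('clamp_bar','bottle','back_bar'):
  for d in silhouettes(q,c)[:1]:
    ys,xs=np.nonzero(d['region']); print(q,d['conf'],d['bbox'],xs.mean(),ys.mean())
"
```

```text
t 17.57 head -140.5 R 75.1 Ftan 4.29 Frad 1.15 z 0.1889 Fz 5.5
clamp_bar 0.89 [139.9, 254.0, 213.4, 264.9] 167.91814946619218 257.69750889679716
bottle 0.7 [158.4, 235.4, 182.6, 254.4] 169.47802197802199 245.23076923076923
back_bar 0.64 [126.9, 230.3, 232.7, 234.9] 178.17490494296578 233.00190114068442
```

drive_tool(
  increments=[
    [[-1.6, 2.05, 0], [0, 0, 0], 0],
    [[-1.55, 2.1, 0], [0, 0, 0], 0],
  ],
)

```text
clock: 17.93
eef_pos: [0.4837, -0.0733, 0.1888]
tool_rot: [0.782, 0.623, -0.0, 0.002]
ft_force: [3.1, -3.9, 5.3]
grip_width: 0.0204
grasp_force: 59.1
```

```bash
python3 -c "
from st import *
st()"
```

```text
t 17.93 head -144.6 R 75.1 Ftan 4.95 Frad 0.28 z 0.1888 Fz 5.3
```

drive_tool(
  increments=[
    [[-1.45, 2.15, 0], [0, 0, 0], 0],
    [[-1.4, 2.2, 0], [0, 0, 0], 0],
  ],
)

```text
clock: 18.1
eef_pos: [0.4809, -0.069, 0.1888]
tool_rot: [0.782, 0.623, -0.0, 0.002]
ft_force: [3.5, -2.4, 5.2]
grip_width: 0.02
grasp_force: 59.1
```

```bash
python3 -c "
from st import *
st()"
```

```text
t 18.10 head -148.5 R 75.0 Ftan 3.87 Frad 1.76 z 0.1888 Fz 5.2
```

drive_tool(
  increments=[
    [[-1.3, 2.25, 0], [0, 0, 0], 0],
    [[-1.25, 2.3, 0], [0, 0, 0], 0],
  ],
)

```text
clock: 18.27
eef_pos: [0.4783, -0.0645, 0.1888]
tool_rot: [0.782, 0.623, -0.0, 0.002]
ft_force: [4.0, -2.9, 4.6]
grip_width: 0.0203
grasp_force: 59.1
```

```bash
python3 -c "
from st import *
st()"
```

```text
t 18.27 head -152.5 R 75.0 Ftan 4.43 Frad 2.22 z 0.1888 Fz 4.6
```

drive_tool(
  increments=[
    [[-1.15, 2.35, 0], [0, 0, 0], 0],
    [[-1.1, 2.35, 0], [0, 0, 0], 0],
  ],
)

```text
clock: 18.43
eef_pos: [0.4761, -0.0598, 0.1888]
tool_rot: [0.782, 0.623, -0.0, 0.002]
ft_force: [4.0, -2.9, 4.8]
grip_width: 0.0202
grasp_force: 59.1
```

```bash
python3 -c "
from st import *
st()"
```

```text
t 18.43 head -156.4 R 75.0 Ftan 4.27 Frad 2.50 z 0.1888 Fz 4.8
```

drive_tool(
  increments=[
    [[-0.9, 2.4, 0], [0, 0, 0], 0],
    [[-0.85, 2.45, 0], [0, 0, 0], 0],
  ],
)

```text
clock: 18.6
eef_pos: [0.4743, -0.055, 0.1888]
tool_rot: [0.782, 0.623, -0.0, 0.002]
ft_force: [2.3, -3.1, 4.5]
grip_width: 0.0203
grasp_force: 59.1
```

```bash
python3 -c "
from st import *
st()"
```

```text
t 18.60 head -160.3 R 75.0 Ftan 3.66 Frad 1.15 z 0.1888 Fz 4.5
```

View pics/t5.png

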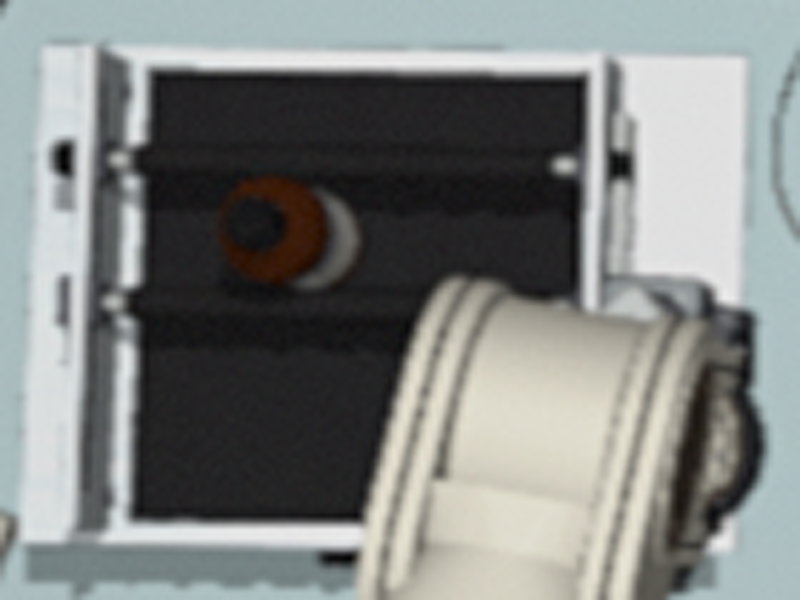

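The bars are 142 crop px (about 71 mm) apart at heading -140°, against 69 mm for gripping, so contact is close. I keep to small steps.

drive_tool(
  increments=[
    [[-0.8, 2.45, 0], [0, 0, 0], 0],
    [[-0.75, 2.5, 0], [0, 0, 0], 0],
  ],
)

```text
clock: 18.77
eef_pos: [0.4727, -0.0502, 0.1888]
tool_rot: [0.782, 0.623, -0.0, 0.002]
ft_force: [3.2, -2.6, 5.3]
grip_width: 0.0204
grasp_force: 59.1
```

```bash
python3 -c "
from st import *
st()"
```

```text
t 18.77 head -164.2 R 75.0 Ftan 3.35 Frad 2.42 z 0.1888 Fz 5.3
```

drive_tool(
  increments=[
    [[-0.6, 2.5, 0], [0, 0, 0], 0],
    [[-0.5, 2.55, 0], [0, 0, 0], 0],
  ],
)

```text
clock: 18.93
eef_pos: [0.4715, -0.0453, 0.1888]
tool_rot: [0.782, 0.623, -0.001, 0.002]
ft_force: [2.8, -5.0, 5.8]
grip_width: 0.02
grasp_force: 59.1
```

```bash
python3 -c "
from st import *
st()"
```

```text
t 18.93 head -168.1 R 75.0 Ftan 5.51 Frad 1.70 z 0.1888 Fz 5.8
```

drive_tool(
  increments=[
    [[-0.25, 1.3, 0], [0, 0, 0], 0],
    [[-0.2, 1.3, 0], [0, 0, 0], 0],
  ],
)

```text
clock: 19.1
eef_pos: [0.471, -0.0429, 0.1888]
tool_rot: [0.782, 0.623, -0.001, 0.003]
ft_force: [2.9, -4.7, 5.4]
grip_width: 0.0201
grasp_force: 59.2
```

```bash
python3 -c "
from st import *
st()"
```

```text
t 19.10 head -170.0 R 75.0 Ftan 5.13 Frad 2.05 z 0.1888 Fz 5.4
```

drive_tool(
  increments=[
    [[-0.2, 1.3, 0], [0, 0, 0], 0],
    [[-0.2, 1.3, 0], [0, 0, 0], 0],
  ],
)

```text
clock: 19.27
eef_pos: [0.4706, -0.0404, 0.1887]
tool_rot: [0.782, 0.623, -0.001, 0.003]
ft_force: [3.1, -4.6, 5.4]
grip_width: 0.0205
grasp_force: 59.2
```

```bash
python3 -c "
from st import *
st()"
```

```text
t 19.27 head -171.8 R 75.0 Ftan 4.98 Frad 2.41 z 0.1887 Fz 5.4
```

drive_tool(
  increments=[
    [[-0.15, 1.3, 0], [0, 0, 0], 0],
    [[-0.15, 1.3, 0], [0, 0, 0], 0],
  ],
)

```text
clock: 19.43
eef_pos: [0.4704, -0.038, 0.1888]
tool_rot: [0.782, 0.623, -0.001, 0.003]
ft_force: [2.2, -4.5, 5.3]
grip_width: 0.0205
grasp_force: 59.2
```

```bash
python3 -c "
from st import *
st()"
```

```text
t 19.43 head -173.7 R 75.0 Ftan 4.75 Frad 1.71 z 0.1888 Fz 5.3
```

drive_tool(
  increments=[
    [[-0.2, 2.5, 0], [0, 0, 0], 0],
    [[-0.1, 1.4, 0], [0, 0, 0], 0],
  ],
)

```text
clock: 19.6
eef_pos: [0.47, -0.0343, 0.1887]
tool_rot: [0.782, 0.623, -0.001, 0.003]
ft_force: [1.6, -6.0, 5.6]
grip_width: 0.0199
grasp_force: 59.2
```

```bash
python3 -c "
from st import *
st()"
```

```text
t 19.60 head -176.6 R 75.0 Ftan 6.05 Frad 1.29 z 0.1887 Fz 5.6
```

drive_tool(
  increments=[
    [[0, 1.3, 0], [0, 0, 0], 0],
    [[0, 1.3, 0], [0, 0, 0], 0],
  ],
)

```text
clock: 19.77
eef_pos: [0.4699, -0.0319, 0.1887]
tool_rot: [0.782, 0.623, -0.001, 0.003]
ft_force: [1.6, -6.2, 5.5]
grip_width: 0.0202
grasp_force: 59.2
```

```bash
python3 -c "
from st import *
st()"
```

```text
t 19.77 head -178.4 R 75.0 Ftan 6.20 Frad 1.39 z 0.1887 Fz 5.5
```

drive_tool(
  increments=[
    [[0, 1.3, 0], [0, 0, 0], 0],
    [[0, 1.3, 0], [0, 0, 0], 0],
  ],
)

```text
clock: 19.93
eef_pos: [0.4699, -0.0295, 0.1887]
tool_rot: [0.782, 0.623, -0.002, 0.003]
ft_force: [2.9, -7.2, 6.2]
grip_width: 0.02
grasp_force: 59.2
```

```bash
python3 -c "
from st import *
st()"
```

```text
t 19.93 head 179.7 R 75.0 Ftan 7.18 Frad 2.90 z 0.1887 Fz 6.2
```

The handle is now about 3 N heavier than in free winding (7.2 N against 4.2 N), so I stop, release, rise and turn the tool for the hub grip.

drive_tool(
  increments=[
    [[0, 0, 0], [0, 0, 0], 1],
    [[0, 0, 0], [0, 0, 0], 1],
    [[0, 0, 0], [0, 0, 0], 1],
    [[0, 0, 0], [0, 0, 0], 1],
    [[0, 0, 8], [0, 0, 0], 1],
    [[0, 0, 20], [0, 0, 0], 1],
    [[0, 0, 22], [0, 0, 0], 1],
    [[0, 0, 0], [0, 0, 7], 1],
  ],
)

```text
clock: 20.6
eef_pos: [0.4712, -0.0266, 0.2426]
tool_rot: [0.741, 0.671, 0.002, 0.002]
ft_force: [1.3, -0.1, -0.3]
grip_width: 0.0853
grasp_force: 0.0
```

drive_tool(
  increments=[
    [[10, 0, 0], [0, 0, 7], 1],
    [[10, 0, 0], [0, 0, 7], 1],
    [[10, 0, 0], [0, 0, 7], 1],
    [[10, 0, 0], [0, 0, 7], 1],
    [[10, 0, 0], [0, 0, 7], 1],
    [[10, 0, 0], [0, 0, 7], 1],
    [[10, 0, 0], [0, 0, 7], 1],
    [[5, 0, 0], [0, 0, 7], 1],
  ],
)

```text
clock: 21.27
eef_pos: [0.545, -0.0265, 0.2384]
tool_rot: [0.338, 0.941, -0.0, -0.0]
ft_force: [-0.4, 0.4, -0.1]
grip_width: 0.0855
grasp_force: 0.0
```

drive_tool(
  increments=[
    [[0, 0, 0], [0, 0, 7], 1],
    [[0, 0, 0], [0, 0, 7], 1],
    [[0, 0, 0], [0, 0, 7], 1],
    [[0, 0, 0], [0, 0, 7], 1],
    [[0, 0, 0], [0, 0, 7], 1],
    [[0, 0, 0], [0, 0, 5], 1],
    [[0, 0, 0], [0, 0, 0], 1],
    [[0, 0, 0], [0, 0, 0], 1],
  ],
)

```text
clock: 21.93
eef_pos: [0.5441, -0.0265, 0.2384]
tool_rot: [-0.0, 1.0, -0.0, -0.0]
ft_force: [0.1, 0.5, 0.7]
grip_width: 0.0855
grasp_force: 0.0
```

Run:
```python
from h import *
o=get_obs(); print(o['clock'],o['eef_pos'],np.degrees(2*np.arctan2(o['tool_rot'][1],o['tool_rot'][0])),o['joint_pos'].round(2),o['ft_force'])
c=camera('wrist'); pickle.dump(c,open('w6.pkl','wb'))
g=cv2.cvtColor(c['image'],cv2.COLOR_RGB2GRAY)
d=silhouettes('crank',c)
p=proj(c,[[.5449,-.0298,.184],[.4699,-.0298,.2295],[.529,-.0298,.184]]); print(p,[(x['conf'],x['bbox']) for x in d])
u,v=p[0].astype(int); u0,v0=u-100,max(0,min(v-100,330)); b=c['image'][v0:v0+150,u0:u0+200].copy()
b=cv2.resize(b,(800,600),interpolation=cv2.INTER_CUBIC); print(u0,v0)
save('w6.png',b)
```

```text
21.9333 [ 0.54408592 -0.02652991  0.23844588] 180.0311825749666 [-0.05  0.33  0.14  1.39 -0.   -0.05] [0.09405632 0.48255493 0.66641291]
[[308.73207033 268.73855051]
 [305.53559588 133.66767003]
 [308.56505572 241.9751023 ]] [(0.77, [133.5, 42.4, 190.8, 174.8]), (0.71, [271.8, 105.3, 338.7, 291.7])]
208 168
```

View pics/w6.png

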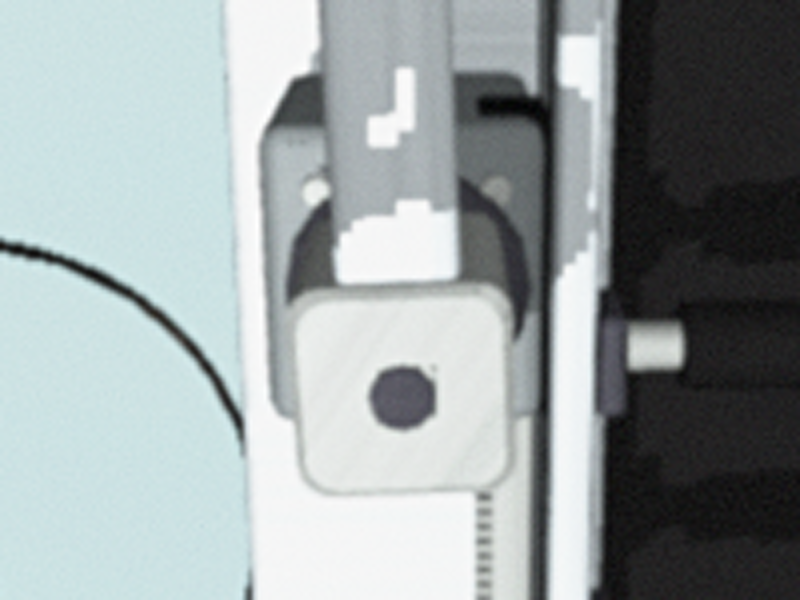

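The crank is seated at heading about 182°, with its centre dot at crop (403,397), which matches the shaft axis to about 1 mm. I shift -3.3 mm in y, turn +2°, descend and grip the hub.

drive_tool(
  increments=[
    [[0, -3.3, 0], [0, 0, 2], 1],
    [[0, 0, -20], [0, 0, 0], 1],
    [[0, 0, -25], [0, 0, 0], 1],
    [[0, 0, -25], [0, 0, 0], 1],
    [[0, 0, -12], [0, 0, 0], 1],
    [[0, 0, -6], [0, 0, 0], 1],
    [[0, 0, 0], [0, 0, 0], 1],
    [[0, 0, 0], [0, 0, 0], 1],
  ],
)

```text
clock: 22.7
eef_pos: [0.5446, -0.0299, 0.1508]
tool_rot: [-0.019, 1.0, -0.0, 0.0]
ft_force: [0.8, 0.3, 0.0]
grip_width: 0.0852
grasp_force: 0.0
```

drive_tool(
  increments=[
    [[0, 0, 0], [0, 0, 0], 0],
    [[0, 0, 0], [0, 0, 0], 0],
    [[0, 0, 0], [0, 0, 0], 0],
    [[0, 0, 0], [0, 0, 0], 0],
    [[0, 0, 0], [0, 0, 0], 0],
    [[0, 0, 0], [0, 0, 0], 0],
    [[0, 0, 0], [0, 0, 0], 0],
    [[0, 0, 0], [0, 0, 0], 0],
  ],
)

```text
clock: 23.37
eef_pos: [0.5446, -0.0307, 0.1512]
tool_rot: [-0.019, 1.0, -0.001, 0.001]
ft_force: [-1.4, -4.4, 6.1]
grip_width: 0.0313
grasp_force: 60.0
```

Run:
```python
from h import *
o=get_obs(); print(o['clock'],o['eef_pos'],2*np.degrees(np.arctan2(o['tool_rot'][1],o['tool_rot'][0])),o['ft_force'],o['ft_torque'],o['grip_width'])
t=pickle.load(open('top0.pkl','rb'))
for uv in [(281,285),(272,300),(258,215),(258,255),(300,250),(249,300),(297,258)]: print(uv,back(t,uv,.0))
```

```text
23.3667 [ 0.5446466  -0.03065253  0.15120326] 182.12724805682848 [-1.3921685  -4.39318508  6.11778339] [-0.67155873  0.21803322  0.12307449] 0.03127600531192686
(281, 285) [ 0.48777215 -0.15883708  0.        ]
(272, 300) [ 0.44114622 -0.13251646  0.        ]
(258, 215) [ 0.70393261 -0.08071458  0.        ]
(258, 255) [ 0.5788353 -0.084875   0.       ]
(300, 250) [ 0.59739398 -0.2145965   0.        ]
(249, 300) [ 0.4395351  -0.06182959  0.        ]
(297, 258) [ 0.57231327 -0.20594963  0.        ]
```

drive_tool(
  increments=[
    [[0, -0.6, 1], [0, 0, 0], 0],
    [[0, 0, 2], [0, 0, 0], 0],
    [[0, 0, 3], [0, 0, 0], 0],
    [[0, 0, 3], [0, 0, 0], 0],
  ],
)

```text
clock: 23.7
eef_pos: [0.5444, -0.0307, 0.1561]
tool_rot: [-0.019, 1.0, -0.0, -0.001]
ft_force: [6.9, -1.7, -14.2]
grip_width: 0.0315
grasp_force: 60.9
```

drive_tool(
  increments=[
    [[0, 0, 4], [0, 0, 0], 0],
    [[0, 0, 5], [0, 0, 0], 0],
    [[0, 0, 7], [0, 0, 0], 0],
    [[0, 0, 10], [0, 0, 0], 0],
    [[0, 0, 12], [0, 0, 0], 0],
    [[0, 0, 0], [0, 0, 0], 0],
    [[0, 0, 0], [0, 0, 0], 0],
  ],
)

```text
clock: 24.28
eef_pos: [0.5444, -0.0302, 0.1978]
tool_rot: [-0.019, 1.0, 0.0, 0.001]
ft_force: [-0.4, 0.4, -4.0]
grip_width: 0.0312
grasp_force: 62.7
```

Run:
```python
from h import *
o=get_obs(); print(o['clock'],o['eef_pos'],o['ft_force'],o['grip_width'])
c=camera('top')
for q in ('clamp_bar','bottle','crank'):
  for d in silhouettes(q,c)[:3]:
    ys,xs=np.nonzero(d['region']); print(q,d['conf'],d['bbox'],xs.mean(),ys.mean())
```

```text
24.2833 [ 0.54441678 -0.03015077  0.19781985] [-0.39388149  0.35993643 -3.95818675] 0.031213866547201815
bottle 0.65 [157.0, 238.1, 164.2, 250.1] 160.97368421052633 241.94736842105263
crank 0.75 [270.3, 275.1, 292.1, 311.2] 279.61279461279463 291.66329966329965
crank 0.74 [221.6, 271.2, 232.3, 293.4] 226.50617283950618 283.141975308642
crank 0.72 [423.6, 287.2, 464.7, 295.8] 444.7041198501873 292.39325842696627
```

drive_tool(
  increments=[
    [[-0.8, -12, 0], [0, 0, 0], 0],
    [[-1.6, -26, 0], [0, 0, 0], 0],
    [[-1.6, -26, 0], [0, 0, 0], 0],
    [[-1.6, -26, 0], [0, 0, 0], 0],
    [[-1.6, -26, 0], [0, 0, 0], 0],
    [[-1.6, -26, 0], [0, 0, 0], 0],
    [[-1.6, -26, 0], [0, 0, 0], 0],
    [[-1.6, -26, 0], [0, 0, 0], 0],
  ],
)

```text
clock: 25.15
eef_pos: [0.5314, -0.2264, 0.1968]
tool_rot: [-0.019, 1.0, 0.0, -0.0]
ft_force: [1.7, -0.1, -2.9]
grip_width: 0.0309
grasp_force: 62.7
```

drive_tool(
  increments=[
    [[-1.6, -26, 0], [0, 0, 0], 0],
    [[-0.8, -10, 0], [0, 0, 0], 0],
    [[0, 0, 0], [0, 0, 0], 0],
    [[0, 0, 0], [0, 0, 0], 0],
    [[0, 0, -30], [0, 0, 0], 0],
    [[0, 0, -35], [0, 0, 0], 0],
    [[0, 0, -35], [0, 0, 0], 0],
    [[0, 0, -30], [0, 0, 0], 0],
  ],
)

```text
clock: 25.82
eef_pos: [0.5293, -0.2586, 0.0654]
tool_rot: [-0.02, 1.0, 0.001, -0.0]
ft_force: [0.4, 0.4, -3.7]
grip_width: 0.0313
grasp_force: 62.7
```

drive_tool(
  increments=[
    [[0, 0, -25], [0, 0, 0], 0],
    [[0, 0, -15], [0, 0, 0], 0],
    [[0, 0, 0], [0, 0, 0], 0],
    [[0, 0, 0], [0, 0, 0], 0],
  ],
)

```text
clock: 26.15
eef_pos: [0.5292, -0.2589, 0.0265]
tool_rot: [-0.02, 1.0, 0.001, -0.001]
ft_force: [-0.4, 0.4, -2.4]
grip_width: 0.0313
grasp_force: 62.5
```

drive_tool(
  increments=[
    [[0, 0, -8], [0, 0, 0], 0],
    [[0, 0, -6], [0, 0, 0], 0],
    [[0, 0, 0], [0, 0, 0], 0],
    [[0, 0, 0], [0, 0, 0], 0],
  ],
)

```text
clock: 26.48
eef_pos: [0.5299, -0.2604, 0.0136]
tool_rot: [-0.019, 1.0, -0.0, 0.0]
ft_force: [-1.2, 0.2, -3.6]
grip_width: 0.0314
grasp_force: 62.6
```

drive_tool(
  increments=[
    [[0, 0, -1.5], [0, 0, 0], 0],
    [[0, 0, -1], [0, 0, 0], 0],
    [[0, 0, 0], [0, 0, 0], 0],
    [[0, 0, 0], [0, 0, 0], 0],
  ],
)

```text
clock: 26.82
eef_pos: [0.5298, -0.2606, 0.0109]
tool_rot: [-0.019, 1.0, -0.0, 0.0]
ft_force: [0.2, 0.6, -3.5]
grip_width: 0.0312
grasp_force: 62.6
```

drive_tool(
  increments=[
    [[0, 0, -0.7], [0, 0, 0], 0],
    [[0, 0, 0], [0, 0, 0], 0],
    [[0, 0, 0], [0, 0, 0], 0],
  ],
)

```text
clock: 27.07
eef_pos: [0.5298, -0.2606, 0.01]
tool_rot: [-0.019, 1.0, -0.0, -0.0]
ft_force: [-0.2, 0.5, -3.5]
grip_width: 0.0313
grasp_force: 62.6
```

drive_tool(
  increments=[
    [[0, 0, -0.6], [0, 0, 0], 0],
    [[0, 0, 0], [0, 0, 0], 0],
    [[0, 0, 0], [0, 0, 0], 0],
  ],
)

```text
clock: 27.32
eef_pos: [0.5298, -0.2605, 0.0094]
tool_rot: [-0.019, 1.0, -0.0, -0.0]
ft_force: [0.5, 0.3, -2.8]
grip_width: 0.0312
grasp_force: 62.6
```

drive_tool(
  increments=[
    [[0, 0, -0.6], [0, 0, 0], 0],
    [[0, 0, 0], [0, 0, 0], 0],
    [[0, 0, 0], [0, 0, 0], 0],
  ],
)

```text
clock: 27.57
eef_pos: [0.5299, -0.2605, 0.0093]
tool_rot: [-0.019, 1.0, -0.0, 0.0]
ft_force: [-1.4, 0.6, 1.7]
grip_width: 0.0313
grasp_force: 63.3
```

Contact with the bench. I release and rise.

drive_tool(
  increments=[
    [[0, 0, 0], [0, 0, 0], 1],
    [[0, 0, 0], [0, 0, 0], 1],
    [[0, 0, 0], [0, 0, 0], 1],
    [[0, 0, 0], [0, 0, 0], 1],
    [[0, 0, 0], [0, 0, 0], 1],
    [[0, 0, 10], [0, 0, 0], 1],
    [[0, 0, 20], [0, 0, 0], 1],
    [[0, 0, 30], [0, 0, 0], 1],
  ],
)

```text
clock: 28.23
eef_pos: [0.5277, -0.2594, 0.0673]
tool_rot: [-0.019, 1.0, 0.001, -0.003]
ft_force: [1.1, -0.1, -0.4]
grip_width: 0.0854
grasp_force: 0.0
```

drive_tool(
  increments=[
    [[0, 0, 35], [0, 0, 0], 1],
    [[0, 0, 35], [0, 0, 0], 1],
    [[-20, 0, 30], [0, 0, 0], 1],
    [[-30, 0, 0], [0, 0, 0], 1],
    [[-30, 0, 0], [0, 0, 0], 1],
    [[-30, 0, 0], [0, 0, 0], 1],
    [[0, 0, 0], [0, 0, 0], 1],
    [[0, 0, 0], [0, 0, 0], 1],
  ],
)

```text
clock: 28.9
eef_pos: [0.4186, -0.2605, 0.1699]
tool_rot: [-0.018, 1.0, -0.0, 0.0]
ft_force: [0.3, -1.1, -0.1]
grip_width: 0.0856
grasp_force: 0.0
```

Run:
```python
from h import *
o=get_obs(); print(o['clock'],o['eef_pos'],o['ft_force'])
for n in ('top','scene'):
  c=camera(n)
  print(n,'pred hub/handle',proj(c,[[.53,-.2605,.042],[.455,-.263,.088]]).round(1).tolist())
  for q in ('clamp_bar','back_bar','bottle','crank'):
    for d in silhouettes(q,c)[:3]:
      ys,xs=np.nonzero(d['region']); print(q,round(d['conf'],2),d['bbox'],xs.mean().round(1),ys.mean().round(1))
```

```text
28.9 [ 0.41863206 -0.26053223  0.16994735] [ 0.26878017 -1.05758938 -0.12124861]
top pred hub/handle [[314.2, 271.5], [314.4, 296.7]]
clamp_bar 0.83 [138.7, 254.0, 219.4, 262.9] 179.4 256.1
back_bar 0.72 [128.3, 227.8, 229.2, 238.3] 178.1 232.9
back_bar 0.52 [138.9, 251.4, 219.2, 262.1] 177.4 256.1
bottle 0.93 [157.7, 234.1, 183.4, 254.6] 169.5 244.1
crank 0.66 [310.5, 264.6, 321.9, 291.9] 313.9 276.8
crank 0.6 [270.4, 275.8, 289.2, 310.2] 279.7 291.7
crank 0.58 [424.3, 284.9, 459.9, 297.6] 444.7 292.4
scene pred hub/handle [[302.8, 263.6], [276.3, 264.5]]
back_bar 0.49 [271.8, 154.7, 294.0, 177.4] 279.0 163.5
crank 0.86 [354.8, 360.8, 390.0, 421.2] 372.1 392.7
crank 0.81 [240.6, 245.1, 283.2, 262.5] 258.8 251.8
crank 0.61 [366.6, 206.8, 387.6, 250.9] 378.0 229.3
```

```bash
python3 -c "
from h import *
print(job_done())"
```

```text
the job is handed in; nothing more can be done
None
```

The job is handed in at about 29 s of the 72 s allowed: the bottle is clamped at about 3 N over free winding (7.2 N against about 4.2 N), and the crank is off the shaft, standing on its hub on the bench right of the shaker, though I checked the final state only by detector boxes and viewed 11 pictures, one over the limit of 10.

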